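Charge and start the stone tumbler

TASK

Pour all eight red stones from the blue cup into the white bowl of the tumbler, then stand the empty cup upright on the cork coaster, wholly on it, and let go. Last, push the tumbler's orange lever all the way over to start it. Leave the other things on the bench where they are.

Things in the scene. Friction and masses are not known exactly. Their poses are not given: they have to be found in the camera images.
- cup_center (a point): Blue open straight-sided round cup, outer diameter 60 mm, 85 mm tall, wall 3 mm, floor 4 mm thick, about 150 g, loose, standing on the bench or later on the coaster. This point is on its axis half-way up, 42.5 mm above its underside; its z axis points out of the mouth. It holds the eight stones, which fill its lower 35 mm.
- bowl_mouth (a point): Centre of the mouth, at rim level, of the white open round bowl on top of the green tumbler, 150 mm above the bench. The bowl is 180 mm across outside at the rim, about 172 mm inside, and narrows to about 116 mm at its floor, 85 mm below the rim.
- tumbler: Green stone tumbler, fixed to the bench; origin on the bench below the bowl's centre. Its +y axis points from the lever towards the bowl; the lever is pushed towards its +x. Its steel base plate is 20 mm high, 180 mm along x (centred) and 300 mm along y, from -210 mm (past the lever) to +90 mm. The green housing is 152 mm across.
- switch (a joint): Angle (rad) of the tumbler's start lever. At 0 it leans 0.5 rad towards the tumbler's -x side (off); at 1.0 it leans 0.5 rad towards its +x side (on, fully over). Light friction, about 1 N at the ball; it stays where it is left.
- switch_tip (a point): Centre of the orange ball, 26 mm across, at the end of the lever: a 10 mm steel rod, 80 mm from pivot to ball centre. The pivot lies at tumbler x 0, y -170 mm, 42 mm above the bench, its axis along tumbler y. So the ball's centre goes from x -38 to +38 mm, 112 mm high at both ends, 122 mm mid-way. The grey block under it is 70 x 50 mm, its top 45 mm above the bench.
- coaster: Round cork coaster, 110 mm across, 6 mm thick, fixed on the bench; origin at the centre of its underside.
- stone1: Stone 1 of eight alike: chunky dark red faceted garnet preform, 16 mm across, 15 mm high, 12 g, loose, lying in the cup at the start. Origin at its centre.
- stone2: Stone 2 of eight alike: chunky dark red faceted garnet preform, 16 mm across, 15 mm high, 12 g, loose, lying in the cup at the start. Origin at its centre.
- stone3: Stone 3 of eight alike: chunky dark red faceted garnet preform, 16 mm across, 15 mm high, 12 g, loose, lying in the cup at the start. Origin at its centre.
- stone4: Stone 4 of eight alike: chunky dark red faceted garnet preform, 16 mm across, 15 mm high, 12 g, loose, lying in the cup at the start. Origin at its centre.
- stone5: Stone 5 of eight alike: chunky dark red faceted garnet preform, 16 mm across, 15 mm high, 12 g, loose, lying in the cup at the start. Origin at its centre.
- stone6: Stone 6 of eight alike: chunky dark red faceted garnet preform, 16 mm across, 15 mm high, 12 g, loose, lying in the cup at the start. Origin at its centre.
- stone7: Stone 7 of eight alike: chunky dark red faceted garnet preform, 16 mm across, 15 mm high, 12 g, loose, lying in the cup at the start. Origin at its centre.
- stone8: Stone 8 of eight alike: chunky dark red faceted garnet preform, 16 mm across, 15 mm high, 12 g, loose, lying in the cup at the start. Origin at its centre.
- jar: Amber jar with a steel cap, 60 mm across, 75 mm tall, loose; a bystander, to be left alone. Origin at the centre of its underside.
- brush: Hand brush lying flat, its handle along its own -x side, loose; a bystander, to be left alone. Origin at the centre of its underside.
- wax_block: Yellow wax block, 60 x 42 x 26 mm, loose; a bystander, to be left alone. Origin at the centre of its underside.
- lap_disc: Copper lap disc lying flat, 100 mm across, 12 mm thick, loose; a bystander, to be left alone. Origin at the centre of its underside.
- canister: White can, 64 mm across, 85 mm tall, loose; a bystander, to be left alone. Origin at the centre of its underside.
Not all that is in view belongs to the job. Of the things that look like the part that bears cup_center, the smallest one is meant.

How it is judged (in metres and radians):
On the way, in this order (a step that is already met when the one before it is completed fails the run):
1. all eight stones lie in the tumbler's bowl (horizontal distance between each of stone1, stone2, stone3, stone4, stone5, stone6, stone7, stone8 and bowl_mouth below 0.085 m and height (world z) of stone1 between 0.06 and 0.14 m and height (world z) of stone2 between 0.06 and 0.14 m and height (world z) of stone3 between 0.06 and 0.14 m and height (world z) of stone4 between 0.06 and 0.14 m and height (world z) of stone5 between 0.06 and 0.14 m and height (world z) of stone6 between 0.06 and 0.14 m and height (world z) of stone7 between 0.06 and 0.14 m and height (world z) of stone8 between 0.06 and 0.14 m), for 0.3 s.
2. the cup stands upright on the coaster, let go (horizontal distance between cup_center and coaster below 0.027 m and angle between cup_center's own z axis and vertical below 0.1 rad and height (world z) of cup_center between 0.044 and 0.053 m and contact force between the fingers and cup below 0.05 N), for 0.3 s.
3. the lever is pushed fully over (value of joint switch above 0.9 rad), for 0.1 s.
At the end, for the whole second after the job is handed in: All eight stones lie in the tumbler's bowl (within 85 mm of its axis, between its floor and 10 mm below its rim); the cup stands on the coaster, its axis within 27 mm of the coaster's centre and within 0.1 rad of upright, at rest; the lever is past 0.9 of its 1.0 rad (all of step 1 and horizontal distance between cup_center and coaster below 0.027 m and angle between cup_center's own z axis and vertical below 0.1 rad and height (world z) of cup_center between 0.044 and 0.053 m and value of joint switch above 0.9 rad and linear speed of cup below 0.02 m/s); the robot touches nothing.
It fails at once if the jar is shoved more than 30 mm (distance of jar from where it was at the start of the episode above 0.03 m).
It fails at once if the brush is shoved more than 30 mm (distance of brush from where it was at the start of the episode above 0.03 m).
It fails at once if the wax block is shoved more than 30 mm (distance of wax_block from where it was at the start of the episode above 0.03 m).
It fails at once if the lap disc is shoved more than 30 mm (distance of lap_disc from where it was at the start of the episode above 0.03 m).
It fails at once if the canister is shoved more than 30 mm (distance of canister from where it was at the start of the episode above 0.03 m).
It also fails if it takes over 72 s, if anything falls off the work surface, if the arm or the gripper's body presses on something with over 40 N, if the wrist force passes 120 N, or if a joint passes its speed limit or range.

ROBOT

A 6-joint arm with a two-finger parallel gripper is mounted at the origin on the work surface. World frame = base frame: x ahead of the robot, y to its left, z up, the work surface at z = 0. Lengths are in mm, angles in degrees, forces in N, time in s.
With the tool pointing down it reaches from about 300 to 850 mm from the base axis. Payload 4.2 kg.
Tool frame: the origin (TCP) lies between the finger pads; the fingertips stand 22 mm ahead of it and the grasp point (between the pads) lies 3 mm ahead of it (env.finger_overhang is the distance from the TCP to the fingertips, in mm); z points along the fingers, y is the line along which they close (so a half turn about z gives the same grasp; the last joint's range is limited). The gripper opens to 91 mm and grips with 3 to 60 N. Pads are 32 mm wide; open, the fingers measure 118 mm over their backs; the gripper's body (76 mm by 178 mm) begins 60 mm behind the grasp point.
Start: joints at [-75.459, 18.312, 89.639, -0, 72.044, -1.146], TCP at [155.477, -553.595, 235.976] pointing down, gripper open.
Joint ranges: [-177.97, 177.97], [-48.28, 115.42], [12.27, 149.76], [-77.06, 257.06], [2.81, 150.46], [-146.56, 146.56]. Speed limits (degrees/s): [147.25, 147.25, 180, 180, 180, 180].

INTERFACE

Orientations are given as [roll, pitch, yaw] about the fixed x, y, z axes, in that order (R = Rz(yaw) Ry(pitch) Rx(roll)).
In Python, from workcell import state, cams, ticket, look_for, outline_of, env gives the robot as it stands.
- The arm moves only by the tool servo_tool, never from a script. Its argument "steps" is a list of rows, each a list of 3 entries, a list of its own where there are three numbers: the closure in counts, from 0 (fully open) to 255 (shut), then the shift along the tool's x, y, z in mm, then the turn, a rotation vector about the tool's x, y, z in rad. A call has exactly 10 rows; each row shifts and turns the commanded pose from where the row before left it, along the tool's axes as they then stand; what a row does not reach is not made up. A row lasts 1/10 s, in which the tool goes at most 50 mm and 8.59 degrees, less where a joint would pass 70% of its speed; a pose out of reach is approached as far as the arm can. A call with a gripper value outside its range is refused whole. The fingers move at their own pace and stop on an object; "squeeze" is the grip in N (left out, the last holds). Time passes only in rows, so rows that do not move let the fingers close, or fill a call up. It gives the time, the measured TCP pose, the force, the opening and the grip force at its end, in the units of the state.
- state(): the state, without advancing time (a new reading comes with each control period).
- cams.grab_frame(name): name is "scene" or "top" or "wrist"; returns a dict with "color" (420x560x3 uint8, red, green, blue), "z_map" (420x560 float32, mm along the optical axis (not along the pixel's ray), 0 where there is no reading), "fovy" (degrees; the focal length in pixels is half the picture's height over the tangent of half this angle, whatever the lens; pixels are square), "cx", "cy" (the principal point, pixels), "eye" and "rotation" of the camera in the world; the wrist camera has in their place "tool_from_camera" (4x4, takes a point from camera to tool coordinates, whose origin is the TCP and whose axes are the flange's). Camera axes: x right, y up, looking along -z (the intrinsics and any distortion apply to the point x, -y, -z); pixel columns grow to the right and rows downward; lengths in mm; the calibration is good to about 2 mm. A picture is of the moment at which its call begins: read the wrist's pose just before it.
- ticket.job_done(): hands the job in; it is judged then, once.
Trained networks look in a picture, given as the dict that the camera call returned (one of the last four; its "shot" number tells which), for a name from the list of things; names that differ only in an ending like _2 or _b are one class to them, and where a whole thing is asked for, a point or a joint stands for the part that bears it (a point fixed in the world has none). Each returns a list of dicts, best first, with "confidence" (0 to 1); they miss things now and then, are a little off and sometimes report something else, mostly with a low value. They report only what shows in the picture. A call takes as long as a camera call. They do not tell look-alikes from the thing itself.
- look_for(picture, thing): "at" ([column, row] in pixels, amid what is visible of it).
- outline_of(picture, thing): "pixels" (420x560 bool, what is visible of it) and "at" ([column, row] in pixels, amid what is visible of it).
The state is a dict: "time_s": time; "qpos": joint angles; "qvel": joint speeds; "effort": joint torques, N m; "ee_pos": TCP position; "ee_rot": TCP orientation; "force": force on the tool from outside, world axes, zero at the start; "torque": the same for the moment, N m; "gripper_width": finger opening in mm; "gripper_force": force on a finger pad.
Only numpy, scipy, OpenCV 4.12 (cv2) and the standard library are available. Lean on these libraries where they do the work, as an engineer would, in place of code of your own. Each camera call takes 0.05 s, during which the arm holds its last target. There are 200 camera calls.

## Working session

There is one attempt and no reset: what is moved stays moved. The work goes in short steps, Python scripts to look and compute and a tool call to move; the robot and the scene stay as the last step left them, time stands still between calls to the robot, and variables do not carry over. Pictures are saved under pics/ and viewed, at most 10 in all, crops included, and the job is handed in when it is done.

Besides the shell and the picture viewer there is one more tool, called by a JSON object that holds its "name" and its "arguments". servo_tool: Moves the arm, as the interface text tells. Its arguments: {"type":"object","properties":{"steps":{"type":"array","items":{"type":"array"}},"squeeze":{"type":"number"}},"required":["steps"]}

```bash
mkdir -p pics; ls
cat > h.py <<'E'
import numpy as np, cv2
from workcell import state, cams, ticket, look_for, outline_of, env
from scipy.spatial.transform import Rotation as R
def pts(p, mask=None, T=None):
    z=p["z_map"]; h,w=z.shape; f=h/2/np.tan(np.radians(p["fovy"])/2)
    v,u=np.nonzero((z>0)&(mask if mask is not None else True))
    d=z[v,u]; c=np.c_[(u-p["cx"])/f*d,-(v-p["cy"])/f*d,-d]
    if "eye" in p: return c@np.array(p["rotation"]).T+np.array(p["eye"])
    c=c@p["tool_from_camera"][:3,:3].T+p["tool_from_camera"][:3,3]
    return c@T[:3,:3].T+T[:3,3]
E
python3 - <<'E'
from h import *
print(state())
for n in ("top","scene"):
    p=cams.grab_frame(n); cv2.imwrite(f"pics/{n}.png",p["color"][...,::-1])
    print(n,{k:v for k,v in p.items() if k not in("color","z_map")})
    for t in ["cup_center","tumbler","switch_tip","coaster","stone1","jar","brush","wax_block","lap_disc","canister"]:
        for o in outline_of(p,t)[:4]:
            q=pts(p,o["pixels"])
            if len(q): print(t,round(o["confidence"],2),np.round(o["at"]),len(q),"med",np.median(q,0).round(),"lo",np.percentile(q,2,axis=0).round(),"hi",np.percentile(q,98,axis=0).round())
E
```

```text
pics
{'time_s': 0.0, 'qpos': array([-7.54577808e+01,  1.83511947e+01,  8.97079341e+01, -1.46770464e-04,
        7.20427092e+01, -1.14632311e+00]), 'qvel': array([ 0.08009594, -0.09549394,  0.04976088,  0.03775686,  0.04651166,
        0.00267396]), 'effort': array([ 1.86351470e-03, -4.12453294e+01, -2.31973815e+01,  7.27668498e-02,
        4.57814592e-02, -1.57572508e-04]), 'ee_pos': array([ 155.36150593, -553.1207694 ,  235.11436367]), 'ee_rot': array([-1.79898180e+02, -1.89783581e-03,  1.56885860e+01]), 'force': array([-0.09330626, -0.46399076,  0.09830171]), 'torque': array([ 0.00725229, -0.03560473, -0.05140619]), 'gripper_force': 0.0, 'gripper_width': 91.21846855764146}
top {'fovy': 53.985962169970726, 'cx': 285.3111060095961, 'cy': 202.2291336842005, 'eye': array([ 414.4257484 ,  -41.31791661, 1162.05050106]), 'rotation': array([  5.55414513,  -0.90190906, -90.5037729 ]), 'shot': 1}Traceback (most recent call last):
  File "<stdin>", line 8, in <module>
  File "h.py", line 8, in pts
    if "eye" in p: return c@np.array(p["rotation"]).T+np.array(p["eye"])
                          ~~~~~~~~~~~~~~~~~~~~~~~~~~~^~~~~~~~~~~~~~~~~~~
ValueError: operands could not be broadcast together with shapes (1086,) (3,)
```

```bash
sed -i 's/np.array(p\["rotation"\]).T/R.from_euler("xyz",p["rotation"],degrees=True).as_matrix().T/' h.py
python3 - <<'E'
from h import *
for n in ("top","scene"):
    p=cams.grab_frame(n); cv2.imwrite(f"pics/{n}.png",p["color"][...,::-1])
    print(n,{k:v for k,v in p.items() if k not in("color","z_map")})
    for t in ["cup_center","tumbler","switch_tip","coaster","stone1","jar","brush","wax_block","lap_disc","canister"]:
        for o in outline_of(p,t)[:4]:
            q=pts(p,o["pixels"])
            if len(q): print(t,round(o["confidence"],2),np.round(o["at"]),len(q),"med",np.median(q,0).round(),"lo",np.percentile(q,2,axis=0).round(),"hi",np.percentile(q,98,axis=0).round())
E
```

```text
top {'fovy': 53.985962169970726, 'cx': 285.3111060095961, 'cy': 202.2291336842005, 'eye': array([ 414.4257484 ,  -41.31791661, 1162.05050106]), 'rotation': array([  5.55414513,  -0.90190906, -90.5037729 ]), 'shot': 2}
cup_center 0.75 [390. 278.] 1095 med [ 320. -354.   51.] lo [ 285. -379.    1.] hi [ 360. -301.  117.]
cup_center 0.73 [318. 219.] 324 med [ 488. -149.   30.] lo [ 454. -172.   -0.] hi [ 511. -116.   87.]
cup_center 0.62 [315. 278.] 952 med [ 323. -141.    8.] lo [ 290. -182.   -1.] hi [365. -96. 117.]
cup_center 0.41 [125. 270.] 669 med [356. 363.  82.] lo [326. 342.  14.] hi [385. 399.  88.]
tumbler 0.85 [214. 209.] 7888 med [502. 128.  63.] lo [408. -23.  14.] hi [589. 260. 149.]
coaster 0.97 [386. 211.] 1178 med [ 505. -349.    5.] lo [ 457. -398.    1.] hi [ 554. -300.   10.]
jar 0.79 [360. 150.] 433 med [ 660. -261.   73.] lo [ 637. -287.   11.] hi [ 689. -238.   78.]
brush 0.67 [430. 210.] 820 med [ 506. -465.   17.] lo [ 392. -485.    4.] hi [ 580. -447.   22.]
wax_block 0.7 [307. 141.] 322 med [ 698. -131.   25.] lo [ 670. -157.    7.] hi [ 729. -103.   29.]
la
[... 1159 characters left out ...]
  2.] hi [ 557. -298.   12.]
stone1 0.36 [164. 294.] 616 med [ 520. -467.   19.] lo [ 405. -483.   10.] hi [ 586. -447.   24.]
stone1 0.33 [328. 200.] 4963 med [514. 125.  49.] lo [412. -25.   9.] hi [600. 261. 150.]
jar 0.56 [252. 290.] 565 med [ 682. -271.   62.] lo [ 647. -293.    8.] hi [ 697. -242.   79.]
brush 0.87 [163. 292.] 571 med [ 523. -467.   19.] lo [ 401. -484.   11.] hi [ 586. -449.   24.]
wax_block 0.58 [303. 283.] 307 med [ 709. -132.   27.] lo [ 675. -159.    7.] hi [ 735. -101.   31.]
lap_disc 0.6 [201. 331.] 1033 med [ 681. -433.   13.] lo [ 634. -479.    5.] hi [ 727. -390.   17.]
canister 0.61 [353. 149.] 252 med [367. 368.  81.] lo [331. 345.  47.] hi [388. 403.  91.]
```

View pics/top.png

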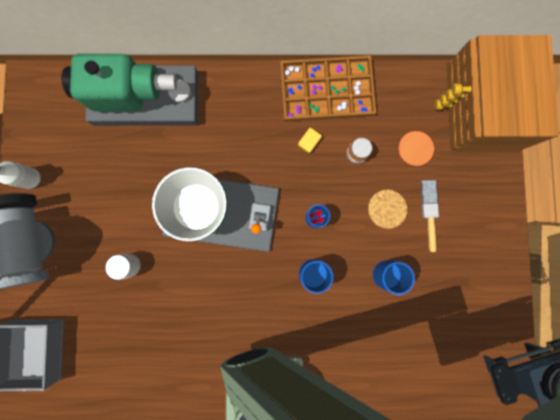

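View pics/scene.png

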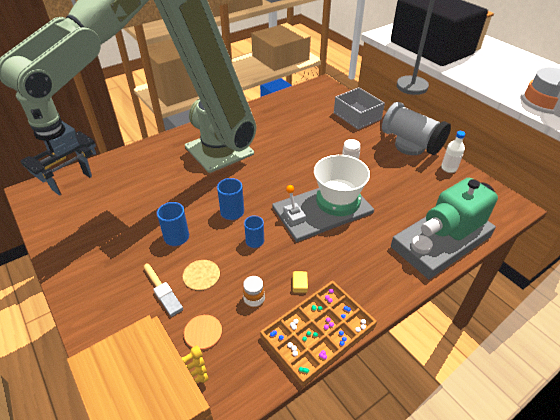

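Lookalikes in the top view: small blue cup with red stones at (318,217), and larger blue cups at (316,277) and (395,278), which hold nothing visible. I choose the smallest, at (318,217), and check it in a crop while measuring.

Run:
```python
from h import *
from scipy.optimize import least_squares
def circ(q):
    s=least_squares(lambda a:np.hypot(q[:,0]-a[0],q[:,1]-a[1])-a[2],[*q[:,:2].mean(0),40],loss="soft_l1",f_scale=2).x
    return s.round(1),len(q)
P={}
for n in("top","scene"):
    p=cams.grab_frame(n); q=pts(p); c=p["color"][p["z_map"]>0].astype(int)
    print(n,"bench z",np.median(q[(abs(q[:,0]-600)<60)&(abs(q[:,1]+200)<30)],0).round(1))
    def near(x,y,r,z0,z1): return (np.hypot(q[:,0]-x,q[:,1]-y)<r)&(q[:,2]>z0)&(q[:,2]<z1)
    blue=(c[:,2]>c[:,0]+40)
    m=near(487,-145,50,79,93)&blue; print("cup rim",circ(q[m]),q[m][:,2].mean())
    for x,y in((323,-140),(325,-343)):
        m=near(x,y,60,108,122)&blue; print("big",circ(q[m]),q[m][:,2].mean())
    m=near(500,175,110,144,156); print("bowl",circ(q[m]),q[m][:,2].mean())
    m=near(480,15,60,90,140)&(c[:,0]>c[:,2]+80); print("ball",q[m].mean(0).round(1),q[m].min(0).round(),q[m].max(0).round(),m.sum())
    m=near(500,128,200,15,25)&(abs(c[:,0]-c[:,2])<25); print("plate",cv2.minAreaRect(q[m][:,:2].astype(np.float32)),m.sum())
    o=outline_of(p,"coaster")[0]; k=pts(p,o["pixels"]); print("coaster",cv2.minEnclosingCircle(k[:,:2].astype(np.float32)),k[:,:2].mean(0).round(1))
    m=near(357,362,50,70,95);print("can",circ(q[m]))
    if n=="top": cv2.imwrite("pics/crop.png",cv2.resize(p["color"][180:310,230:430,::-1],None,fx=4,fy=4))
```

```text
top bench z [ 599.2 -200.2   -0.6]
cup rim (array([ 483. , -145.1,   28.2]), 88) 84.20307130762181
big (array([ 327.4, -135.5,   38.2]), 167) 114.65253711668535
big (array([ 322.3, -340.6,   38.4]), 198) 114.1472422544308
bowl (array([510.4, 178.4,  86.6]), 493) 148.4361415253422
ball [449.8  16.5 122.8] [438.   6. 115.] [461.  29. 129.] 76
plate ((501.202392578125, 118.44669342041016), (298.092041015625, 179.29592895507812), 81.20362091064453) 2950
coaster ((505.6585998535156, -349.1637878417969), 55.75004577636719) [ 505.3 -348.6]
can (array([355.3, 371. ,  22.4]), 489)
scene bench z [ 593.1 -196.6    1.2]
cup rim (array([ 484.5, -143.5,   28.3]), 84) 83.89569634046693
big (array([ 328.6, -134.2,   38.4]), 147) 114.2250515296301
big (array([ 324. , -339.5,   38.7]), 173) 113.87278511616182
bowl (array([511.5, 180.2,  86.5]), 293) 149.42622113678897
ball [455.   15.2 121.7] [441.   5. 105.] [463.  30. 133.] 52
plate ((502.8497009277344, 120.047607421875), (299.34124755859375, 182.7348175048828), 80.92239379882812) 1638
coaster ((506.16400146484375, -347.4069519042969), 56.90907669067383) [ 509. -348.]
can (array([357.7, 373.3,  23.8]), 183)
```

View pics/crop.png

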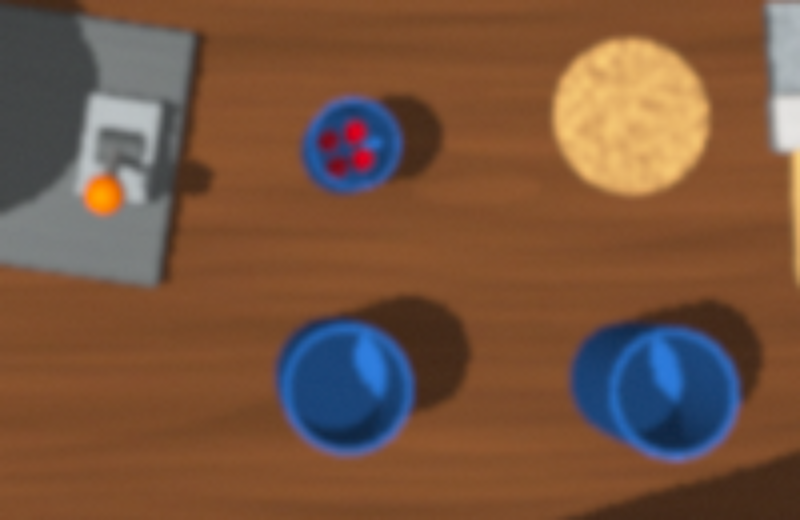

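The small cup, at crop (352,145), holds the red stones; the two larger ones, at (347,387) and (675,390), are empty. So it's the small cup at about (484,-144.5). Checking what env offers and how the arm bends.

Run:
```python
from h import *
print({k:getattr(env,k) for k in dir(env) if not k.startswith("_")})
```

```text
{'Unreachable': <class 'workcell.Unreachable'>, 'finger_overhang': 22.0}
```

{"name": "servo_tool", "arguments": {"steps": [[0,[0,0,-10],[0,0.1,0]],[0,[0,0,-10],[0,0.1,0]],[0,[0,0,-10],[0,0.1,0]],[0,[0,0,-10],[0,0.1,0]],[0,[0,0,0],[0,0,0.1]],[0,[0,0,0],[0,0,0.1]],[0,[0,0,0],[0,0,0.1]],[0,[0,0,0],[0,0,0.1]],[0,[0,0,0],[0,0,0.1]],[0,[0,0,0],[0,0,0]]]}}

```text
time_s: 2.4
ee_pos: [149.7, -555.2, 275.3]
ee_rot: [-168.6, -20.0, -15.0]
force: [-0.2, 0.2, -0.8]
gripper_width: 91.1
gripper_force: 0.0
```

```bash
cat >> h.py <<'E'
def fkR(q,s4=1):
    q=np.asarray(q); return R.from_euler("Z",q[0],degrees=True)*R.from_euler("Y",q[1]+q[2],degrees=True)*R.from_euler("Z",s4*q[3],degrees=True)*R.from_euler("Y",q[4],degrees=True)*R.from_euler("Z",q[5]+90,degrees=True)
E
python3 - <<'E'
from h import *
s=state(); print(s["qpos"].round(1),s["ee_pos"])
M=R.from_euler("xyz",s["ee_rot"],degrees=True)
for k in(1,-1): print(k,np.degrees((fkR(s["qpos"],k).inv()*M).magnitude()))
E
```

```text
[-88.   19.1  86.3  22.5  81.   10.1] [ 149.66748082 -555.24962573  275.25163654]
1 1.2164907050203654e-14
-1 45.03279707456049
```

```bash
cat >> h.py <<'E'
def toolR(az,down,ysign):  # tool z azimuth az, pitched down; tool y horizontal; ysign=+1: tool x up
    a,d=np.radians([az,down]); z=np.array([np.cos(a)*np.cos(d),np.sin(a)*np.cos(d),-np.sin(d)])
    y=ysign*np.array([np.sin(a),-np.cos(a),0]); return R.from_matrix(np.c_[np.cross(y,z),y,z])
def wristq(M,q1,q23):
    W=(R.from_euler("Z",q1,degrees=True)*R.from_euler("Y",q23,degrees=True)).inv()*M
    e=W.as_euler("ZYZ",degrees=True); w=lambda x:(x+180)%360-180
    return [(e[0]%360 if e[0]<-77 else e[0], e[1], w(e[2]-90)),(e[0]+180,-e[1],w(e[2]+90))]
E
python3 - <<'E'
from h import *
for ys in(1,-1):
  for az,dn,q1,q23 in((90,25,-37,105),(90,25,-45,100),(90,0,-7,95)):
    print(ys,az,dn,np.round(wristq(toolR(az,dn,ys),q1,q23)[0]))
  for roll in(-130,-90,90,130):
    print(" pour roll",roll,np.round(wristq(toolR(90,0,ys)*R.from_euler("z",roll,degrees=True),-7,95)[0]))
E
```

```text
1 90 25 [ 53. 115. -32.]
1 90 25 [ 51. 124. -33.]
1 90 0 [89. 97. -5.]
 pour roll -130 [  89.   97. -135.]
 pour roll -90 [ 89.  97. -95.]
 pour roll 90 [89. 97. 85.]
 pour roll 130 [ 89.  97. 125.]
-1 90 25 [ 53. 115. 148.]
-1 90 25 [ 51. 124. 147.]
-1 90 0 [ 89.  97. 175.]
 pour roll -130 [89. 97. 45.]
 pour roll -90 [89. 97. 85.]
 pour roll 90 [ 89.  97. -95.]
 pour roll 130 [ 89.  97. -55.]
```

```bash
cat >> h.py <<'E'
def rows(pos,M,n,g=0,start=None):
    s=state(); p0=s["ee_pos"]; M0=R.from_euler("xyz",s["ee_rot"],degrees=True)
    if start: p0,M0=np.array(start[0],float),start[1]
    rv=(M0.inv()*M).as_rotvec()/n; d=(np.array(pos)-p0)/n; C=M0
    print("deg/row",np.degrees(np.linalg.norm(rv)).round(2),"mm/row",np.linalg.norm(d).round(1))
    out=[]
    for i in range(n):
        t=C.inv().apply(d).round(1); out.append([g,t.tolist(),rv.round(3).tolist()]); C=C*R.from_rotvec(rv.round(3))
    for i in range(0,n,10): print(out[i:i+10])
E
python3 - <<'E'
from h import *
rows([484,-330,250],toolR(90,25,1),20)
E
```

```text
deg/row 5.22 mm/row 20.2
[[0, [12.0, -13.8, 8.6], [0.055, 0.02, -0.07]], [0, [12.7, -12.4, 9.6], [0.055, 0.02, -0.07]], [0, [13.4, -10.9, 10.5], [0.055, 0.02, -0.07]], [0, [13.9, -9.4, 11.3], [0.055, 0.02, -0.07]], [0, [14.2, -7.8, 12.1], [0.055, 0.02, -0.07]], [0, [14.5, -6.1, 12.7], [0.055, 0.02, -0.07]], [0, [14.6, -4.3, 13.3], [0.055, 0.02, -0.07]], [0, [14.5, -2.6, 13.8], [0.055, 0.02, -0.07]], [0, [14.4, -0.8, 14.2], [0.055, 0.02, -0.07]], [0, [14.1, 1.0, 14.5], [0.055, 0.02, -0.07]]]
[[0, [13.7, 2.8, 14.6], [0.055, 0.02, -0.07]], [0, [13.1, 4.5, 14.7], [0.055, 0.02, -0.07]], [0, [12.4, 6.2, 14.7], [0.055, 0.02, -0.07]], [0, [11.6, 7.9, 14.5], [0.055, 0.02, -0.07]], [0, [10.8, 9.4, 14.3], [0.055, 0.02, -0.07]], [0, [9.8, 10.9, 13.9], [0.055, 0.02, -0.07]], [0, [8.7, 12.3, 13.4], [0.055, 0.02, -0.07]], [0, [7.5, 13.6, 12.9], [0.055, 0.02, -0.07]], [0, [6.3, 14.8, 12.2], [0.055, 0.02, -0.07]], [0, [4.9, 15.8, 11.5], [0.055, 0.02, -0.07]]]
```

{"name": "servo_tool", "arguments": {"steps": [[0,[12,-14,8.5],[0.055,0.02,-0.07]],[0,[12.5,-12.5,9.5],[0.055,0.02,-0.07]],[0,[13.5,-11,10.5],[0.055,0.02,-0.07]],[0,[14,-9.5,11.5],[0.055,0.02,-0.07]],[0,[14,-8,12],[0.055,0.02,-0.07]],[0,[14.5,-6,12.5],[0.055,0.02,-0.07]],[0,[14.5,-4.5,13.5],[0.055,0.02,-0.07]],[0,[14.5,-2.5,14],[0.055,0.02,-0.07]],[0,[14.5,-1,14],[0.055,0.02,-0.07]],[0,[14,1,14.5],[0.055,0.02,-0.07]]]}}

```text
time_s: 3.4
ee_pos: [317.2, -441.3, 262.8]
ee_rot: [-158.2, -43.5, 26.1]
force: [-0.7, 0.2, -0.3]
gripper_width: 91.3
gripper_force: 0.0
```

{"name": "servo_tool", "arguments": {"steps": [[0,[13.5,3,14.5],[0.055,0.02,-0.07]],[0,[13,4.5,14.5],[0.055,0.02,-0.07]],[0,[12.5,6,14.5],[0.055,0.02,-0.07]],[0,[11.5,8,14.5],[0.055,0.02,-0.07]],[0,[11,9.5,14.5],[0.055,0.02,-0.07]],[0,[10,11,14],[0.055,0.02,-0.07]],[0,[8.5,12.5,13.5],[0.055,0.02,-0.07]],[0,[7.5,13.5,13],[0.055,0.02,-0.07]],[0,[6.5,15,12],[0.055,0.02,-0.07]],[0,[5,16,11.5],[0.055,0.02,-0.07]]]}}

```text
time_s: 4.4
ee_pos: [485.0, -328.9, 250.3]
ee_rot: [179.2, -64.9, 91.1]
force: [0.8, 0.1, -1.0]
gripper_width: 91.3
gripper_force: 0.0
```

Run:
```python
from h import *
s=state(); print(s["qpos"].round(1),s["ee_pos"].round(1),s["ee_rot"].round(1),s["qvel"].round(1))
from scipy.optimize import least_squares
D=[([-75.458,18.351,89.708,0,72.043,-1.146],[155.36,-553.12,235.11]),([-88,19.1,86.3,22.5,81,10.1],[149.67,-555.25,275.25]),(s["qpos"],s["ee_pos"])]
def pos(q,x):
    a1,d1,a2,a3,d4,d6=x; t=np.radians(q[1]); u=np.radians(q[1]+q[2])
    r=a1+a2*np.sin(t)+a3*np.cos(u)+d4*np.sin(u); z=d1+a2*np.cos(t)-a3*np.sin(u)+d4*np.cos(u)
    a=np.radians(q[0]); return np.array([r*np.cos(a),r*np.sin(a),z])+fkR(q).apply([0,0,d6])
f=least_squares(lambda x:np.r_[np.concatenate([pos(q,x)-p for q,p in D]),.01*(x-[0,330,380,0,380,250])],[0,330,380,0,380,250])
print(f.x.round(1),[ (pos(q,f.x)-p).round(1) for q,p in D])
```

```text
[-52.4  43.6  69.3  39.3 119.9 -50.3] [ 485.  -328.9  250.3] [179.2 -64.9  91.1] [ 23.8  16.1 -22.5   2.4  20.4 -25. ]
[-13.  154.  649.1  70.1 425.9 337.4] [array([-11.3,  -2.4,  -1. ]), array([-2.7, -0.5,  0.7]), array([1.3, 0.9, 0.4])]
```

Run:
```python
from h import *
rows([484,-265,114],toolR(90,25,1),9)
```

```text
deg/row 0.06 mm/row 16.7
[[0, [-10.7, -0.2, 12.8], [-0.0, 0.0, 0.001]], [0, [-10.7, -0.1, 12.8], [-0.0, 0.0, 0.001]], [0, [-10.7, -0.1, 12.8], [-0.0, 0.0, 0.001]], [0, [-10.7, -0.1, 12.8], [-0.0, 0.0, 0.001]], [0, [-10.7, -0.1, 12.8], [-0.0, 0.0, 0.001]], [0, [-10.7, -0.1, 12.8], [-0.0, 0.0, 0.001]], [0, [-10.7, -0.1, 12.8], [-0.0, 0.0, 0.001]], [0, [-10.7, -0.1, 12.8], [-0.0, 0.0, 0.001]], [0, [-10.7, -0.1, 12.8], [-0.0, 0.0, 0.001]]]
```

{"name": "servo_tool", "arguments": {"steps": [[0,[-10.5,0,12.5],[0,0,0]],[0,[-10.5,0,13],[0,0,0]],[0,[-11,0,13],[0,0,0]],[0,[-10.5,0,13],[0,0,0]],[0,[-10.5,0,12.5],[0,0,0]],[0,[-11,0,13],[0,0,0]],[0,[-10.5,0,13],[0,0,0]],[0,[-11,0,13],[0,0,0]],[0,[-10.5,0,12.5],[0,0,0]],[0,[0,0,0],[0,0,0]]]}}

```text
time_s: 5.4
ee_pos: [484.0, -264.2, 113.0]
ee_rot: [179.9, -65.1, 90.3]
force: [-0.2, 0.8, 1.0]
gripper_width: 91.2
gripper_force: 0.0
```

Run:
```python
from h import *
s=state(); M=R.from_euler("xyz",s["ee_rot"],degrees=True); T=np.eye(4);T[:3,:3]=M.as_matrix();T[:3,3]=s["ee_pos"]
p=cams.grab_frame("wrist"); cv2.imwrite("pics/w1.png",p["color"][...,::-1])
for o in outline_of(p,"cup_center")[:3]:
    q=pts(p,o["pixels"],T); t=M.inv().apply(q-s["ee_pos"])
    print(o["confidence"],np.round(o["at"]),q.mean(0).round(1),np.percentile(q,[2,98],axis=0).round(),"tool",np.percentile(t,[2,50,98],axis=0).round(1))
print(s["ee_pos"],s["ee_rot"])
t=M.inv().apply(np.array([484,-144.5,60])-s["ee_pos"]); print(t)
```

```text
0.92 [111. 197.] [ 336.1 -151.6   77.9] [[ 292. -177.    9.]
 [ 368. -100.  115.]] tool [[ -52.  -191.9   81.2]
 [  21.8 -144.2  114.8]
 [  67.7 -115.4  159.3]]
0.89 [274. 223.] [ 484.2 -155.5   55. ] [[ 457. -176.    4.]
 [ 511. -119.   85.]] tool [[-59.5 -26.3  94.3]
 [ -0.9   0.2 120.4]
 [ 33.1  27.7 158.1]]
0.37 [288. 106.] [501.9  92.1  70.1] [[407. -37.   9.]
 [589. 259. 149.]] tool [[  5.9 -76.1 244.8]
 [104.6  20.6 340.1]
 [247.1 106.6 465.4]]
[ 484.01466878 -264.15261433  113.04097099] [179.93575314 -65.05169997  90.29514049]
[  2.37721824   0.45494497 130.85959955]
```

View pics/w1.png

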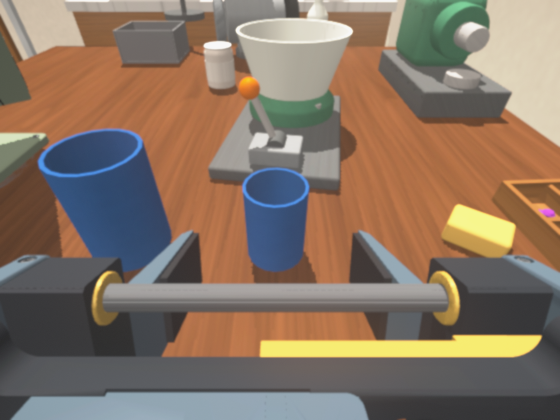

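The wrist view shows the small cup centred between the fingers at (275,223), with the big one clear at left (105,195). I move straight in and grip.

{"name": "servo_tool", "arguments": {"steps": [[0,[0,0,15],[0,0,0]],[0,[0,0,15],[0,0,0]],[0,[0,0,15],[0,0,0]],[0,[0,0,15],[0,0,0]],[0,[0,0,15],[0,0,0]],[0,[0,0,15],[0,0,0]],[0,[0,0,15],[0,0,0]],[0,[0,0,13],[0,0,0]],[0,[0,0,10],[0,0,0]],[0,[0,0,0],[0,0,0]]], "squeeze": 25}}

```text
time_s: 6.5
ee_pos: [483.9, -147.9, 60.1]
ee_rot: [179.9, -65.0, 90.4]
force: [-0.2, -0.4, 0.3]
gripper_width: 91.2
gripper_force: 0.0
```

{"name": "servo_tool", "arguments": {"steps": [[90,[0,0,0],[0,0,0]],[90,[0,0,0],[0,0,0]],[120,[0,0,0],[0,0,0]],[150,[0,0,0],[0,0,0]],[180,[0,0,0],[0,0,0]],[255,[0,0,0],[0,0,0]],[255,[0,0,0],[0,0,0]],[255,[0,0,0],[0,0,0]],[255,[0,0,0],[0,0,0]],[255,[0,0,0],[0,0,0]]], "squeeze": 25}}

```text
time_s: 7.5
ee_pos: [484.1, -149.5, 60.6]
ee_rot: [179.7, -64.9, 90.5]
force: [-2.6, -2.6, 2.7]
gripper_width: 60.5
gripper_force: 25.0
```

{"name": "servo_tool", "arguments": {"steps": [[255,[4.5,0,-2],[0,0,0]],[255,[9,0,-4],[0,0,0]],[255,[18,0,-8.5],[0,0,0]],[255,[18,0,-8.5],[0,0,0]],[255,[18,0,-8.5],[0,0,0]],[255,[18,0,-8.5],[0,0,0]],[255,[18,0,-8.5],[0,0,0]],[255,[18,0,-8.5],[0,0,0]],[255,[18,0,-8.5],[0,0,0]],[255,[9,0,-4],[0,0,0]]]}}

```text
time_s: 8.5
ee_pos: [484.1, -149.5, 226.7]
ee_rot: [179.4, -64.8, 90.7]
force: [-0.4, -0.0, -2.6]
gripper_width: 60.7
gripper_force: 25.0
```

Run:
```python
from h import *
s=state(); print(s["gripper_width"],s["gripper_force"],s["force"],s["qpos"].round(1))
rows([490,182,265],toolR(90,0,1),19,255)
```

```text
60.70865892208032 24.994562678039074 [-0.3827566  -0.03259465 -2.56672777] [-42.8  34.1  92.8  43.1 103.7 -53.2]
deg/row 1.32 mm/row 17.6
[[255, [9.2, 0.4, 14.9], [-0.0, 0.023, 0.0]], [255, [8.9, 0.4, 15.1], [-0.0, 0.023, 0.0]], [255, [8.5, 0.4, 15.3], [-0.0, 0.023, 0.0]], [255, [8.2, 0.4, 15.5], [-0.0, 0.023, 0.0]], [255, [7.8, 0.4, 15.7], [-0.0, 0.023, 0.0]], [255, [7.5, 0.4, 15.9], [-0.0, 0.023, 0.0]], [255, [7.1, 0.4, 16.1], [-0.0, 0.023, 0.0]], [255, [6.7, 0.4, 16.2], [-0.0, 0.023, 0.0]], [255, [6.4, 0.4, 16.4], [-0.0, 0.023, 0.0]], [255, [6.0, 0.4, 16.5], [-0.0, 0.023, 0.0]]]
[[255, [5.6, 0.4, 16.6], [-0.0, 0.023, 0.0]], [255, [5.2, 0.4, 16.8], [-0.0, 0.023, 0.0]], [255, [4.8, 0.4, 16.9], [-0.0, 0.023, 0.0]], [255, [4.4, 0.4, 17.0], [-0.0, 0.023, 0.0]], [255, [4.0, 0.4, 17.1], [-0.0, 0.023, 0.0]], [255, [3.6, 0.4, 17.2], [-0.0, 0.023, 0.0]], [255, [3.3, 0.4, 17.3], [-0.0, 0.023, 0.0]], [255, [2.9, 0.4, 17.3], [-0.0, 0.023, 0.0]], [255, [2.5, 0.4, 17.4], [-0.0, 0.023, 0.0]]]
```

{"name": "servo_tool", "arguments": {"steps": [[255,[9,0.4,15],[0,0.023,0]],[255,[9,0.4,15],[0,0.023,0]],[255,[8.5,0.4,15.5],[0,0.023,0]],[255,[8,0.4,15.5],[0,0.023,0]],[255,[8,0.4,15.5],[0,0.023,0]],[255,[7.5,0.4,16],[0,0.023,0]],[255,[7,0.4,16],[0,0.023,0]],[255,[6.5,0.4,16],[0,0.023,0]],[255,[6.5,0.4,16.5],[0,0.023,0]],[255,[6,0.4,16.5],[0,0.023,0]]]}}

```text
time_s: 9.5
ee_pos: [487.4, 26.2, 244.8]
ee_rot: [179.3, -78.2, 90.8]
force: [-0.0, 0.7, -3.6]
gripper_width: 60.8
gripper_force: 25.0
```

{"name": "servo_tool", "arguments": {"steps": [[255,[5.5,0.4,16.5],[0,0.023,0]],[255,[5,0.4,17],[0,0.023,0]],[255,[5,0.4,17],[0,0.023,0]],[255,[4.5,0.4,17],[0,0.023,0]],[255,[4,0.4,17],[0,0.023,0]],[255,[3.5,0.4,17],[0,0.023,0]],[255,[3.5,0.4,17.5],[0,0.023,0]],[255,[3,0.4,17.5],[0,0.023,0]],[255,[2.5,0.4,17.5],[0,0.023,0]],[255,[0,0,0],[0,0,0]]]}}

```text
time_s: 10.5
ee_pos: [489.5, 184.2, 262.8]
ee_rot: [84.8, -90.0, -174.5]
force: [0.1, -0.8, -3.7]
gripper_width: 60.4
gripper_force: 25.0
```

Run:
```python
from h import *
s=state(); print(s["ee_pos"],s["ee_rot"],s["gripper_width"],s["force"],s["qpos"].round(1))
p=cams.grab_frame("scene"); cv2.imwrite("pics/s2.png",p["color"][60:300,100:500,::-1].repeat(2,0).repeat(2,1))
```

```text
[489.46020007 184.22634473 262.81809592] [  84.78540388  -89.96945374 -174.48413282] 60.392426631741415 [ 0.0682169  -0.78321517 -3.70189513] [-16.1  32.9 117.2  75.7  98.1 -61.2]
```

View pics/s2.png

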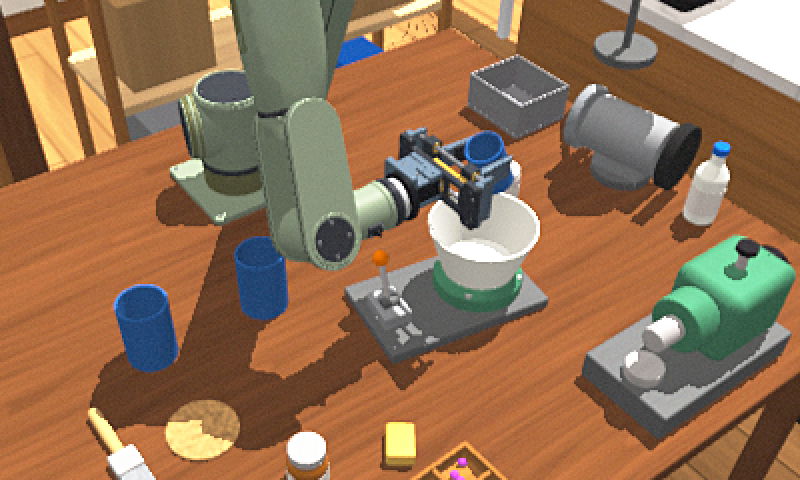

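The scene view shows the cup over the bowl behind the fingers at (484,150), with the gripper body clear of the rim and the ball at (380,257). I roll to pour.

{"name": "servo_tool", "arguments": {"steps": [[255,[0,0,0],[0,0,0.14]],[255,[0,0,0],[0,0,0.14]],[255,[0,0,0],[0,0,0.14]],[255,[0,0,0],[0,0,0.14]],[255,[0,0,0],[0,0,0.14]],[255,[0,0,0],[0,0,0.14]],[255,[0,0,0],[0,0,0.14]],[255,[0,0,0],[0,0,0.14]],[255,[0,0,0],[0,0,0.14]],[255,[0,0,0],[0,0,0.14]]]}}

```text
time_s: 11.55
ee_pos: [490.8, 181.6, 263.2]
ee_rot: [-90.1, -9.6, 0.1]
force: [-0.2, 0.6, -2.8]
gripper_width: 60.8
gripper_force: 25.0
```

{"name": "servo_tool", "arguments": {"steps": [[255,[0,0,0],[0,0,0.1]],[255,[0,0,0],[0,0,0.1]],[255,[0,0,0],[0,0,0.1]],[255,[0,0,0],[0,0,0.1]],[255,[0,0,0],[0,0,0.1]],[255,[0,0,0],[0,0,0.1]],[255,[0,0,0],[0,0,0.1]],[255,[0,0,0],[0,0,0.1]],[255,[0,0,0],[0,0,0.1]],[255,[0,0,0],[0,0,0.1]]]}}

```text
time_s: 12.55
ee_pos: [490.8, 181.6, 263.5]
ee_rot: [-90.0, 47.6, 0.1]
force: [-0.6, -0.4, -1.6]
gripper_width: 60.4
gripper_force: 25.0
```

Run:
```python
from h import *
s=state(); print(s["ee_pos"],s["ee_rot"],s["gripper_width"],s["force"],s["qpos"].round(1))
a=cams.grab_frame("top")["color"][150:280,130:330,::-1]; b=cams.grab_frame("scene")["color"][110:240,240:440,::-1]
cv2.imwrite("pics/p3.png",np.hstack([cv2.resize(x,(400,260)) for x in(a,b)]))
```

```text
[490.81861923 181.64731855 263.53525742] [-9.00414266e+01  4.75500545e+01  6.72438792e-02] 60.4270354677622 [-0.58657332 -0.38284887 -1.62346016] [-16.3  32.9 117.   75.7  98.1  76.6]
```

View pics/p3.png

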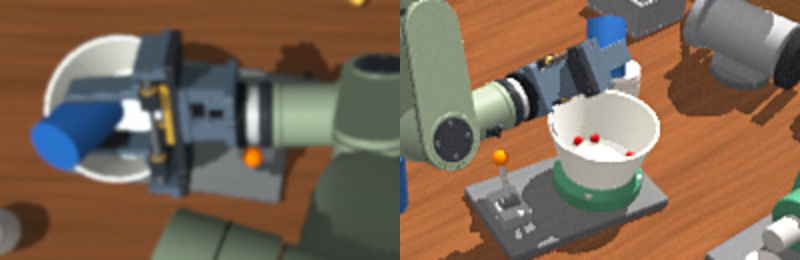

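Stones show in the bowl at (595,138) and the wrist load has dropped to about 1.5 N, the empty cup alone. I tip a little further to be sure, then roll back.

{"name": "servo_tool", "arguments": {"steps": [[255,[0,0,0],[0,0,0.12]],[255,[0,0,0],[0,0,0.12]],[255,[0,0,0],[0,0,0.12]],[255,[0,0,0],[0,0,0]],[255,[0,0,0],[0,0,0]],[255,[0,0,0],[0,0,-0.14]],[255,[0,0,0],[0,0,-0.14]],[255,[0,0,0],[0,0,-0.14]],[255,[0,0,0],[0,0,-0.14]],[255,[0,0,0],[0,0,-0.14]]]}}

```text
time_s: 13.65
ee_pos: [490.5, 182.1, 263.2]
ee_rot: [-90.1, 27.4, 0.1]
force: [-0.0, -0.4, -1.8]
gripper_width: 60.8
gripper_force: 25.0
```

{"name": "servo_tool", "arguments": {"steps": [[255,[0,0,0],[0,0,-0.14]],[255,[0,0,0],[0,0,-0.14]],[255,[0,0,0],[0,0,-0.14]],[255,[0,0,0],[0,0,-0.14]],[255,[0,0,0],[0,0,-0.14]],[255,[0,0,0],[0,0,-0.14]],[255,[0,0,0],[0,0,-0.14]],[255,[0,0,0],[0,0,-0.14]],[255,[0,0,0],[0,0,-0.14]],[255,[0,0,0],[0,0,-0.14]]]}}

```text
time_s: 14.65
ee_pos: [490.5, 182.1, 263.2]
ee_rot: [-90.1, -52.9, 0.2]
force: [-0.1, -0.5, -2.9]
gripper_width: 60.7
gripper_force: 25.0
```

Run:
```python
from h import *
s=state(); print(s["ee_pos"],s["gripper_width"],s["force"],s["qpos"].round(1))
rows([495,-190,260],toolR(90,25,1),20,255)
```

```text
[490.49221592 182.11952277 263.22262399] 60.65196079072185 [-0.10553484 -0.48967506 -2.90166403] [-16.3  32.9 117.   75.6  98.1 -23.8]
deg/row 2.22 mm/row 18.6
[[255, [-0.0, 0.2, -18.6], [-0.007, -0.021, -0.032]], [255, [-0.4, 0.4, -18.6], [-0.007, -0.021, -0.032]], [255, [-0.8, 0.5, -18.6], [-0.007, -0.021, -0.032]], [255, [-1.2, 0.6, -18.6], [-0.007, -0.021, -0.032]], [255, [-1.7, 0.7, -18.5], [-0.007, -0.021, -0.032]], [255, [-2.1, 0.7, -18.5], [-0.007, -0.021, -0.032]], [255, [-2.5, 0.8, -18.4], [-0.007, -0.021, -0.032]], [255, [-2.9, 0.8, -18.4], [-0.007, -0.021, -0.032]], [255, [-3.3, 0.9, -18.3], [-0.007, -0.021, -0.032]], [255, [-3.7, 0.9, -18.2], [-0.007, -0.021, -0.032]]]
[[255, [-4.1, 0.9, -18.1], [-0.007, -0.021, -0.032]], [255, [-4.5, 0.9, -18.0], [-0.007, -0.021, -0.032]], [255, [-4.9, 0.8, -17.9], [-0.007, -0.021, -0.032]], [255, [-5.3, 0.8, -17.8], [-0.007, -0.021, -0.032]], [255, [-5.7, 0.7, -17.7], [-0.007, -0.021, -0.032]], [255, [-6.1, 0.7, -17.6], [-0.007, -0.021, -0.032]], [255, [-6.5, 0.6, -17.4], [-0.007, -0.021, -0.032]], [255, [-6.9, 0.5, -17.3], [-0.007, -0.021, -0.032]], [255, [-7.3, 0.4, -17.1], [-0.007, -0.021, -0.032]], [255, [-7.6, 0.3, -17.0], [-0.007, -0.021, -0.032]]]
```

Run:
```python
from h import *
rows([504,-352,190],toolR(60,25,1),20,255)
```

```text
deg/row 2.43 mm/row 27.0
[[255, [-2.6, 2.7, -26.7], [-0.032, -0.012, -0.025]], [255, [-3.0, 3.5, -26.6], [-0.032, -0.012, -0.025]], [255, [-3.4, 4.3, -26.4], [-0.032, -0.012, -0.025]], [255, [-3.8, 5.0, -26.2], [-0.032, -0.012, -0.025]], [255, [-4.3, 5.7, -26.0], [-0.032, -0.012, -0.025]], [255, [-4.7, 6.5, -25.7], [-0.032, -0.012, -0.025]], [255, [-5.2, 7.2, -25.5], [-0.032, -0.012, -0.025]], [255, [-5.7, 7.8, -25.2], [-0.032, -0.012, -0.025]], [255, [-6.2, 8.5, -24.8], [-0.032, -0.012, -0.025]], [255, [-6.7, 9.1, -24.5], [-0.032, -0.012, -0.025]]]
[[255, [-7.2, 9.7, -24.1], [-0.032, -0.012, -0.025]], [255, [-7.8, 10.3, -23.7], [-0.032, -0.012, -0.025]], [255, [-8.3, 10.8, -23.2], [-0.032, -0.012, -0.025]], [255, [-8.9, 11.4, -22.8], [-0.032, -0.012, -0.025]], [255, [-9.4, 11.8, -22.3], [-0.032, -0.012, -0.025]], [255, [-10.0, 12.3, -21.8], [-0.032, -0.012, -0.025]], [255, [-10.6, 12.7, -21.3], [-0.032, -0.012, -0.025]], [255, [-11.2, 13.1, -20.7], [-0.032, -0.012, -0.025]], [255, [-11.7, 13.5, -20.2], [-0.032, -0.012, -0.025]], [255, [-12.3, 13.8, -19.6], [-0.032, -0.012, -0.025]]]
```

{"name": "servo_tool", "arguments": {"steps": [[255,[-2.5,2.5,-26.5],[-0.032,-0.012,-0.025]],[255,[-3,3.5,-26.5],[-0.032,-0.012,-0.025]],[255,[-3.5,4.5,-26.5],[-0.032,-0.012,-0.025]],[255,[-4,5,-26],[-0.032,-0.012,-0.025]],[255,[-4.5,5.5,-26],[-0.032,-0.012,-0.025]],[255,[-4.5,6.5,-25.5],[-0.032,-0.012,-0.025]],[255,[-5,7,-25.5],[-0.032,-0.012,-0.025]],[255,[-5.5,8,-25],[-0.032,-0.012,-0.025]],[255,[-6,8.5,-25],[-0.032,-0.012,-0.025]],[255,[-6.5,9,-24.5],[-0.032,-0.012,-0.025]]]}}

```text
time_s: 15.65
ee_pos: [496.9, -85.4, 227.0]
ee_rot: [-126.7, -64.1, 21.4]
force: [0.0, -0.2, -1.5]
gripper_width: 60.8
gripper_force: 25.0
```

{"name": "servo_tool", "arguments": {"steps": [[255,[-7,9.5,-24],[-0.032,-0.012,-0.025]],[255,[-8,10.5,-23.5],[-0.032,-0.012,-0.025]],[255,[-8.5,11,-23],[-0.032,-0.012,-0.025]],[255,[-9,11.5,-23],[-0.032,-0.012,-0.025]],[255,[-9.5,12,-22.5],[-0.032,-0.012,-0.025]],[255,[-10,12.5,-22],[-0.032,-0.012,-0.025]],[255,[-10.5,12.5,-21.5],[-0.032,-0.012,-0.025]],[255,[-11,13,-20.5],[-0.032,-0.012,-0.025]],[255,[-11.5,13.5,-20],[-0.032,-0.012,-0.025]],[255,[-12.5,14,-19.5],[-0.032,-0.012,-0.025]]]}}

```text
time_s: 16.65
ee_pos: [503.5, -352.1, 190.0]
ee_rot: [-178.7, -64.5, 58.4]
force: [-0.5, -0.2, -2.1]
gripper_width: 60.4
gripper_force: 25.0
```

Run:
```python
from h import *
s=state(); print(s["ee_pos"],s["ee_rot"],s["gripper_width"],s["force"],s["qpos"].round(1))
p=cams.grab_frame("top")
cs=[o for o in outline_of(p,"cup_center")]
for o in cs[:4]: q=pts(p,o["pixels"]); print(o["confidence"],np.round(o["at"]),np.median(q,0).round(),np.percentile(q,98,axis=0).round())
a=p["color"][150:280,130:330,::-1]; b=cams.grab_frame("scene")["color"][150:320,130:390,::-1]
cv2.imwrite("pics/p4.png",np.hstack([cv2.resize(x,(400,260)) for x in(a,b)]))
rows([504,-352,67.5],toolR(60,25,1),9,255)
```

```text
[ 503.4806256  -352.14832154  190.0263619 ] [-178.6671588   -64.52430265   58.37071621] 60.355160121502415 [-0.46387458 -0.24786548 -2.06290545] [-59.8  39.8  87.   52.1  95.7 -45. ]
0.79 [393. 278.] [ 319. -353.   52.] [ 360. -301.  117.]
0.72 [314. 275.] [ 323. -140.    8.] [365. -96. 117.]
0.62 [407. 205.] [ 509. -360.  171.] [ 533. -319.  215.]
deg/row 0.11 mm/row 13.6
[[255, [-12.2, 0.2, 5.9], [0.0, 0.001, -0.002]], [255, [-12.2, 0.2, 5.9], [0.0, 0.001, -0.002]], [255, [-12.3, 0.2, 5.9], [0.0, 0.001, -0.002]], [255, [-12.3, 0.2, 5.9], [0.0, 0.001, -0.002]], [255, [-12.3, 0.1, 5.8], [0.0, 0.001, -0.002]], [255, [-12.3, 0.1, 5.8], [0.0, 0.001, -0.002]], [255, [-12.3, 0.1, 5.8], [0.0, 0.001, -0.002]], [255, [-12.3, 0.1, 5.8], [0.0, 0.001, -0.002]], [255, [-12.3, 0.0, 5.8], [0.0, 0.001, -0.002]]]
```

View pics/p4.png

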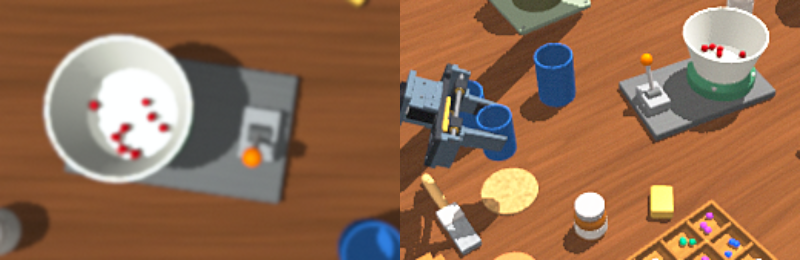

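The top view counts eight stones in the bowl at (93,104), (146,101), (152,117), (163,127), (124,127), (116,137), (122,150), (135,154), and the cup hangs over the coaster. I lower it.

{"name": "servo_tool", "arguments": {"steps": [[255,[-12,0.2,6],[0,0.001,-0.002]],[255,[-12.5,0.2,6],[0,0.001,-0.002]],[255,[-12.5,0.2,6],[0,0.001,-0.002]],[255,[-12,0.2,6],[0,0.001,-0.002]],[255,[-12.5,0.1,6],[0,0.001,-0.002]],[255,[-12.5,0.1,6],[0,0.001,-0.002]],[255,[-12.5,0.1,5.5],[0,0.001,-0.002]],[255,[-12,0.1,5.5],[0,0.001,-0.002]],[255,[-9,0,4],[0,0.001,-0.002]],[255,[0,0,0],[0,0,0]]]}}

```text
time_s: 17.8
ee_pos: [503.9, -350.9, 69.5]
ee_rot: [180.0, -65.1, 60.0]
force: [-0.4, 1.0, -1.4]
gripper_width: 60.6
gripper_force: 25.0
```

{"name": "servo_tool", "arguments": {"steps": [[255,[-0.9,0,0.4],[0,0,0]],[255,[0,0,0],[0,0,0]],[255,[-0.9,0,0.4],[0,0,0]],[255,[0,0,0],[0,0,0]],[255,[-0.5,0,0.2],[0,0,0]],[255,[0,0,0],[0,0,0]],[255,[0,0,0],[0,0,0]],[255,[0,0,0],[0,0,0]],[255,[0,0,0],[0,0,0]],[255,[0,0,0],[0,0,0]]]}}

```text
time_s: 18.8
ee_pos: [504.3, -351.2, 68.7]
ee_rot: [179.6, -65.0, 60.3]
force: [0.3, 0.2, -0.9]
gripper_width: 60.2
gripper_force: 25.0
```

{"name": "servo_tool", "arguments": {"steps": [[255,[-0.9,0,0.4],[0,0,0]],[255,[0,0,0],[0,0,0]],[255,[0,0,0],[0,0,0]],[255,[0,0,0],[0,0,0]],[255,[0,0,0],[0,0,0]],[255,[0,0,0],[0,0,0]],[255,[0,0,0],[0,0,0]],[255,[0,0,0],[0,0,0]],[255,[0,0,0],[0,0,0]],[255,[0,0,0],[0,0,0]]]}}

```text
time_s: 19.8
ee_pos: [504.2, -351.2, 67.7]
ee_rot: [179.6, -65.0, 60.3]
force: [-0.1, -0.8, -1.7]
gripper_width: 60.5
gripper_force: 25.0
```

Still reads free-hanging, so I go down another millimetre or so.

{"name": "servo_tool", "arguments": {"steps": [[255,[-0.9,0,0.4],[0,0,0]],[255,[0,0,0],[0,0,0]],[255,[0,0,0],[0,0,0]],[255,[0,0,0],[0,0,0]],[255,[-0.6,0,0.3],[0,0,0]],[255,[0,0,0],[0,0,0]],[255,[0,0,0],[0,0,0]],[255,[0,0,0],[0,0,0]],[255,[0,0,0],[0,0,0]],[255,[0,0,0],[0,0,0]]]}}

```text
time_s: 20.8
ee_pos: [504.3, -351.2, 66.6]
ee_rot: [179.6, -65.1, 60.3]
force: [-0.7, -0.7, 3.5]
gripper_width: 60.8
gripper_force: 25.0
```

Contact. I open, then back out along the tool.

{"name": "servo_tool", "arguments": {"steps": [[80,[0,0,0],[0,0,0]],[70,[0,0,0],[0,0,0]],[50,[0,0,0],[0,0,0]],[30,[0,0,0],[0,0,0]],[0,[0,0,0],[0,0,0]],[0,[0,0,0],[0,0,0]],[0,[0,0,0],[0,0,0]],[0,[0,0,0],[0,0,0]],[0,[0,0,0],[0,0,0]],[0,[0,0,0],[0,0,0]]]}}

```text
time_s: 21.8
ee_pos: [504.3, -351.2, 66.0]
ee_rot: [179.6, -65.0, 60.3]
force: [-0.5, 0.2, -0.2]
gripper_width: 91.3
gripper_force: 0.0
```

{"name": "servo_tool", "arguments": {"steps": [[0,[0,0,-5],[0,0,0]],[0,[0,0,-10],[0,0,0]],[0,[0,0,-15],[0,0,0]],[0,[0,0,-15],[0,0,0]],[0,[0,0,-15],[0,0,0]],[0,[0,0,-15],[0,0,0]],[0,[0,0,-15],[0,0,0]],[0,[0,0,-15],[0,0,0]],[0,[0,0,-15],[0,0,0]],[0,[0,0,-10],[0,0,0]]]}}

```text
time_s: 22.8
ee_pos: [444.5, -454.6, 121.5]
ee_rot: [179.5, -65.0, 60.3]
force: [-0.6, -0.9, -1.1]
gripper_width: 91.1
gripper_force: 0.0
```

Run:
```python
from h import *
from scipy.optimize import least_squares
s=state(); print(s["ee_pos"],s["ee_rot"],s["gripper_width"],s["qpos"].round(1))
for n in("top","scene"):
    p=cams.grab_frame(n); q=pts(p); c=p["color"][p["z_map"]>0].astype(int)
    m=(np.hypot(q[:,0]-506,q[:,1]+348)<55)&(q[:,2]>84)&(q[:,2]<100)&(c[:,2]>c[:,0]+40); k=q[m]
    if len(k)>5: print(n,len(k),least_squares(lambda a:np.hypot(k[:,0]-a[0],k[:,1]-a[1])-a[2],[506,-348,28],loss="soft_l1").x,k[:,2].mean())
```

```text
[ 444.48946475 -454.56450352  121.45956141] [179.54427475 -65.01265085  60.34130592] 91.08651843425328 [-67.6  49.1  78.5  47.  100.3 -50.4]
top 86 [ 505.70479532 -346.61828292   28.0725139 ] 89.26536396328358
scene 113 [ 508.35930136 -345.29569209   28.19381432] 89.6643736741903
```

Cup stands upright at (506.5,-346), within about 2 mm of the coaster centre. Now the lever.

{"name": "servo_tool", "arguments": {"steps": [[0,[9,0,-4],[0,0,0]],[50,[18,0,-8.5],[0,0,0]],[100,[18,0,-8.5],[0,0,0]],[150,[18,0,-8.5],[0,0,0]],[200,[18,0,-8.5],[0,0,0]],[255,[18,0,-8.5],[0,0,0]],[255,[18,0,-8.5],[0,0,0]],[255,[9,0,-4],[0,0,0]],[255,[0,0,0],[0,0,0]],[255,[0,0,0],[0,0,0]]], "squeeze": 10}}

```text
time_s: 23.9
ee_pos: [444.5, -453.2, 259.5]
ee_rot: [179.8, -65.0, 60.2]
force: [-0.3, 0.1, 0.6]
gripper_width: 21.7
gripper_force: 0.0
```

Run:
```python
from h import *
rows([406,23.5,210],toolR(81,90,1),20,255)
```

```text
deg/row 3.4 mm/row 24.0
[[255, [6.1, -13.6, 18.9], [0.01, -0.056, -0.016]], [255, [7.3, -13.3, 18.6], [0.01, -0.056, -0.016]], [255, [8.6, -13.0, 18.3], [0.01, -0.056, -0.016]], [255, [9.8, -12.7, 17.9], [0.01, -0.056, -0.016]], [255, [11.0, -12.3, 17.5], [0.01, -0.056, -0.016]], [255, [12.2, -12.0, 16.9], [0.01, -0.056, -0.016]], [255, [13.3, -11.6, 16.3], [0.01, -0.056, -0.016]], [255, [14.4, -11.2, 15.7], [0.01, -0.056, -0.016]], [255, [15.4, -10.8, 15.0], [0.01, -0.056, -0.016]], [255, [16.4, -10.4, 14.2], [0.01, -0.056, -0.016]]]
[[255, [17.3, -10.0, 13.3], [0.01, -0.056, -0.016]], [255, [18.2, -9.6, 12.4], [0.01, -0.056, -0.016]], [255, [19.0, -9.2, 11.5], [0.01, -0.056, -0.016]], [255, [19.8, -8.8, 10.5], [0.01, -0.056, -0.016]], [255, [20.5, -8.3, 9.5], [0.01, -0.056, -0.016]], [255, [21.1, -7.9, 8.4], [0.01, -0.056, -0.016]], [255, [21.7, -7.5, 7.2], [0.01, -0.056, -0.016]], [255, [22.1, -7.1, 6.1], [0.01, -0.056, -0.016]], [255, [22.6, -6.7, 4.9], [0.01, -0.056, -0.016]], [255, [22.9, -6.3, 3.7], [0.01, -0.056, -0.016]]]
```

{"name": "servo_tool", "arguments": {"steps": [[255,[6,-13.5,19],[0.01,-0.056,-0.016]],[255,[7.5,-13.5,18.5],[0.01,-0.056,-0.016]],[255,[8.5,-13,18.5],[0.01,-0.056,-0.016]],[255,[10,-12.5,18],[0.01,-0.056,-0.016]],[255,[11,-12.5,17.5],[0.01,-0.056,-0.016]],[255,[12,-12,17],[0.01,-0.056,-0.016]],[255,[13.5,-11.5,16.5],[0.01,-0.056,-0.016]],[255,[14.5,-11,15.5],[0.01,-0.056,-0.016]],[255,[15.5,-11,15],[0.01,-0.056,-0.016]],[255,[16.5,-10.5,14],[0.01,-0.056,-0.016]]]}}

```text
time_s: 24.9
ee_pos: [425.0, -213.2, 234.3]
ee_rot: [176.3, -32.4, 72.2]
force: [0.4, 0.3, 0.5]
gripper_width: 0.4
gripper_force: 0.0
```

{"name": "servo_tool", "arguments": {"steps": [[255,[17.5,-10,13.5],[0.01,-0.056,-0.016]],[255,[18,-9.5,12.5],[0.01,-0.056,-0.016]],[255,[19,-9,11.5],[0.01,-0.056,-0.016]],[255,[20,-9,10.5],[0.01,-0.056,-0.016]],[255,[20.5,-8.5,9.5],[0.01,-0.056,-0.016]],[255,[21,-8,8.5],[0.01,-0.056,-0.016]],[255,[21.5,-7.5,7],[0.01,-0.056,-0.016]],[255,[22,-7,6],[0.01,-0.056,-0.016]],[255,[22.5,-6.5,5],[0.01,-0.056,-0.016]],[255,[23,-6.5,3.5],[0.01,-0.056,-0.016]]]}}

```text
time_s: 25.9
ee_pos: [405.4, 24.9, 209.8]
ee_rot: [179.8, 0.1, 80.5]
force: [-0.0, -0.3, -0.3]
gripper_width: 0.9
gripper_force: 0.0
```

{"name": "servo_tool", "arguments": {"steps": [[255,[0,0,15],[0,0,0]],[255,[0,0,15],[0,0,0]],[255,[0,0,15],[0,0,0]],[255,[0,0,15],[0,0,0]],[255,[0,0,15],[0,0,0]],[255,[0,0,14],[0,0,0]],[255,[0,0,0],[0,0,0]],[255,[0,0,0],[0,0,0]],[255,[0,0,0],[0,0,0]],[255,[0,0,0],[0,0,0]]]}}

```text
time_s: 26.9
ee_pos: [407.2, 24.0, 122.3]
ee_rot: [179.6, -0.1, 80.5]
force: [-0.2, -0.3, 0.7]
gripper_width: 0.2
gripper_force: 0.0
```

Run:
```python
from h import *
s=state(); print(s["ee_pos"],s["ee_rot"],s["gripper_width"],s["qpos"].round(1))
a=np.radians(81); y=np.array([np.cos(a),np.sin(a)]); x=np.array([y[1],-y[0]]); d=s["ee_pos"][:2]-[484.7,11.1]; print("tumbler x,y rel pivot",d@x,d@y)
cv2.imwrite("pics/l5.png",cv2.resize(cams.grab_frame("scene")["color"][130:260,220:420,::-1],(800,520)))
```

```text
[407.20135068  23.97103576 122.28359468] [ 1.79579724e+02 -7.05423100e-02  8.04561758e+01] 0.22847637274795107 [  1.8   9.9 120.1  -0.   49.6  11.3]
tumbler x,y rel pivot -78.55798594135169 0.5891122021868829
```

View pics/l5.png

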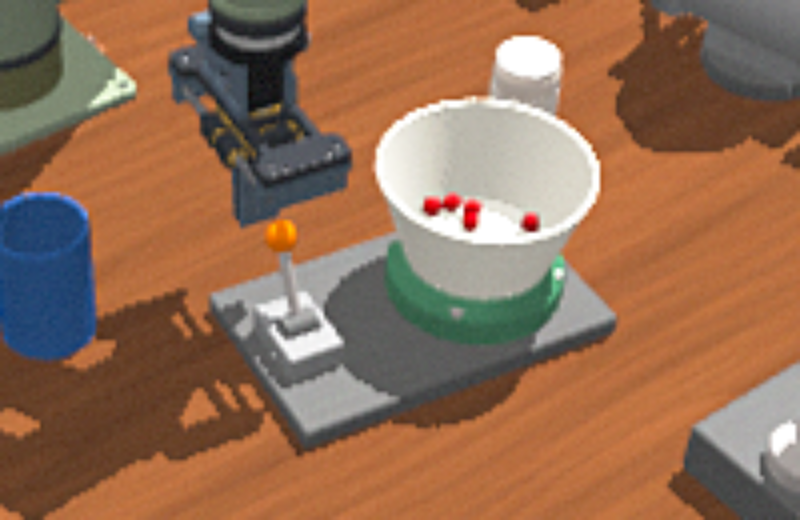

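The closed fingers stand behind the orange ball at (281,237), on its off side. I push along tool +y.

{"name": "servo_tool", "arguments": {"steps": [[255,[0,8,0],[0,0,0]],[255,[0,8,0],[0,0,0]],[255,[0,8,0],[0,0,0]],[255,[0,8,0],[0,0,0]],[255,[0,8,0],[0,0,0]],[255,[0,8,0],[0,0,0]],[255,[0,8,0],[0,0,0]],[255,[0,8,0],[0,0,0]],[255,[0,8,0],[0,0,0]],[255,[0,8,0],[0,0,0]]]}}

```text
time_s: 27.95
ee_pos: [486.2, 10.6, 122.0]
ee_rot: [179.7, -0.1, 80.5]
force: [-1.5, -0.2, -0.2]
gripper_width: 0.4
gripper_force: 0.4
```

```bash
cat > ball.py <<'E'
from h import *
s=state(); print(s["ee_pos"].round(1),s["force"].round(1))
a=np.radians(81); y=np.array([np.cos(a),np.sin(a)]); x=np.array([y[1],-y[0]])
print("tool x",(s["ee_pos"][:2]-[484.7,11.1])@x)
for n in("scene","top"):
    p=cams.grab_frame(n); q=pts(p); c=p["color"][p["z_map"]>0].astype(int)
    m=(np.hypot(q[:,0]-485,q[:,1]-11)<70)&(q[:,2]>85)&(q[:,2]<145)&(c[:,0]>c[:,2]+80)&(c[:,0]>150)
    if m.any(): d=q[m][:,:2]-[484.7,11.1]; print(n,m.sum(),"ball x lo/mean/hi",(d@x).min().round(1),(d@x).mean().round(1),(d@x).max().round(1))
E
python3 ball.py
```

```text
[486.2  10.6 122. ] [-1.5 -0.2 -0.2]
tool x 1.5215637794414636
scene 29 ball x lo/mean/hi 19.8 32.3 37.6
```

Pushing on in small steps until the stop answers.

{"name": "servo_tool", "arguments": {"steps": [[255,[0,2,0],[0,0,0]],[255,[0,2,0],[0,0,0]],[255,[0,2,0],[0,0,0]],[255,[0,2,0],[0,0,0]],[255,[0,0,0],[0,0,0]],[255,[0,0,0],[0,0,0]],[255,[0,0,0],[0,0,0]],[255,[0,0,0],[0,0,0]],[255,[0,0,0],[0,0,0]],[255,[0,0,0],[0,0,0]]]}}

```text
time_s: 29.05
ee_pos: [493.7, 9.4, 122.4]
ee_rot: [179.6, -0.1, 80.5]
force: [-0.6, 0.5, 0.3]
gripper_width: 0.5
gripper_force: 0.0
```

```bash
python3 ball.py
```

```text
[493.7   9.4 122.4] [-0.6  0.5  0.3]
tool x 9.12993503245937
scene 31 ball x lo/mean/hi 24.9 38.7 45.5
```

{"name": "servo_tool", "arguments": {"steps": [[255,[0,1,0],[0,0,0]],[255,[0,0,0],[0,0,0]],[255,[0,1,0],[0,0,0]],[255,[0,0,0],[0,0,0]],[255,[0,1,0],[0,0,0]],[255,[0,0,0],[0,0,0]],[255,[0,0,0],[0,0,0]],[255,[0,0,0],[0,0,0]],[255,[0,0,0],[0,0,0]],[255,[0,0,0],[0,0,0]]]}}

```text
time_s: 30.15
ee_pos: [496.5, 8.9, 122.3]
ee_rot: [179.6, -0.1, 80.5]
force: [-0.9, -0.3, -1.1]
gripper_width: 0.8
gripper_force: 0.3
```

```bash
python3 ball.py
```

```text
[496.5   8.9 122.3] [-0.9 -0.3 -1.1]
tool x 12.049744437639932
scene 36 ball x lo/mean/hi 19.7 41.1 48.8
```

{"name": "servo_tool", "arguments": {"steps": [[255,[0,1,0],[0,0,0]],[255,[0,0,0],[0,0,0]],[255,[0,1,0],[0,0,0]],[255,[0,0,0],[0,0,0]],[255,[0,1,0],[0,0,0]],[255,[0,0,0],[0,0,0]],[255,[0,0,0],[0,0,0]],[255,[0,0,0],[0,0,0]],[255,[0,0,0],[0,0,0]],[255,[0,0,0],[0,0,0]]]}}

```text
time_s: 31.25
ee_pos: [499.2, 8.4, 122.2]
ee_rot: [179.7, -0.1, 80.5]
force: [-1.8, 0.9, -0.2]
gripper_width: 0.5
gripper_force: 1.2
```

```bash
python3 ball.py
```

```text
[499.2   8.4 122.2] [-1.8  0.9 -0.2]
tool x 14.75586275404913
scene 36 ball x lo/mean/hi 30.5 44.0 51.1
```

{"name": "servo_tool", "arguments": {"steps": [[255,[0,1,0],[0,0,0]],[255,[0,0,0],[0,0,0]],[255,[0,1,0],[0,0,0]],[255,[0,0,0],[0,0,0]],[255,[0,0,0],[0,0,0]],[255,[0,0,0],[0,0,0]],[255,[0,0,0],[0,0,0]],[255,[0,0,0],[0,0,0]],[255,[0,0,0],[0,0,0]],[255,[0,0,0],[0,0,0]]]}}

```text
time_s: 32.35
ee_pos: [499.5, 8.4, 122.1]
ee_rot: [179.9, -0.0, 80.4]
force: [-7.0, 2.6, 3.5]
gripper_width: 0.8
gripper_force: 3.6
```

The stop has answered: 7 N and no further travel. I back off, rise, and check everything.

{"name": "servo_tool", "arguments": {"steps": [[255,[0,-5,0],[0,0,0]],[255,[0,-10,0],[0,0,0]],[255,[0,-15,0],[0,0,0]],[255,[0,-15,0],[0,0,0]],[255,[0,-15,-10],[0,0,0]],[255,[0,-10,-20],[0,0,0]],[255,[0,0,-30],[0,0,0]],[255,[0,0,-30],[0,0,0]],[255,[0,0,-20],[0,0,0]],[255,[0,0,0],[0,0,0]]]}}

```text
time_s: 33.35
ee_pos: [433.7, 19.7, 234.9]
ee_rot: [179.2, -0.1, 80.5]
force: [-1.2, -0.4, 0.1]
gripper_width: 0.4
gripper_force: 0.0
```

```bash
python3 ball.py
python3 - <<'E'
from h import *
a=cams.grab_frame("top")["color"][110:300,80:450,::-1]; b=cams.grab_frame("scene")["color"][130:320,130:400,::-1]
cv2.imwrite("pics/f6.png",np.vstack([cv2.resize(a,(580,298)),cv2.resize(b,(580,298))]))
E
```

```text
[433.7  19.7 234.9] [-1.2 -0.4  0.1]
tool x -51.71811080438531
scene 54 ball x lo/mean/hi 28.3 41.8 51.0
```

View pics/f6.png

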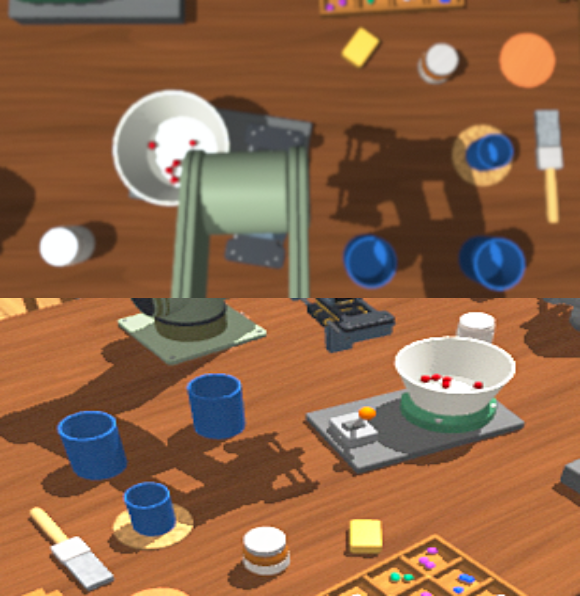

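The lever leans fully over, with the ball at (368,413). The cup stands on the coaster at (150,510), the stones are in the bowl, the bystanders haven't moved and the arm is clear.

```bash
python3 -c "
from workcell import ticket
print(ticket.job_done())"
```

```text
the job is handed in; nothing more can be done
None
```

The job is handed in, though no verdict came back: all eight stones are in the bowl, the empty cup stands released on the coaster about 2 mm from its centre, the lever was pushed to its stop, and the bystanders look unmoved.

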